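# Tip the front row of battery cells into the docked cell box

### The arm

A 7-joint arm with a two-finger parallel gripper is mounted at the origin on the work surface. World frame = base frame: x ahead of the robot, y to its left, z up, the work surface at z = 0. Lengths are in m, angles in rad, forces in N, time in s.
With the tool pointing down it reaches from about 0.425 to 0.95 m from the base axis. Payload 4.7 kg.
Tool frame: the origin (TCP) lies between the finger pads; the fingertips stand 25 mm ahead of it and the grasp point (between the pads) lies 6 mm ahead of it; x points along the fingers, z is the direction in which the jaws open and shut, and the axes are right-handed (so a half turn about x gives the same grasp; the last joint's range is limited). The gripper opens to 85 mm and grips with 20 to 120 N. Pads are 22 mm wide; open, the fingers measure 114 mm over their backs; the gripper's body (76 mm by 85 mm) begins 54 mm behind the grasp point. The pads swing forward as they close: fully open they stand 13 mm farther back than shut.
Start: joints at [1.094, 0.469, -0.049, 1.532, 0.024, 1.141, -0.082], TCP at [0.292, -0.608, 0.227] pointing down, gripper open.
Joint ranges: [-2.59, 2.59], [-0.33, 1.99], [-1.39, 1.29], [0.1, 2.45], [-1.04, 4.18], [0.21, 1.99], [-2.66, 2.66]. Speed limits (rad/s): [2.57, 2.57, 3.14, 3.14, 3.14, 3.14, 3.14].

### API

Orientations are given as a 3x3 rotation matrix whose columns are the frame's x, y, z axes.
In Python, from rig import * gives the robot as it stands. Calls block until the motion is done:
- movep(position, orientation): joint-space move of the TCP to a pose.
- move_l(position, attitude=None, feed=0.15, until_force=None): straight line of the TCP; attitude=None keeps the orientation; feed is the mean speed in m/s. With until_force (N) it stops when the force on the tool has changed by that much, and returns True; else False.
- move_joints(angles): joint-space move.
- command_gripper(opening, newtons=None): finger opening in m; newtons is the grip in N (None keeps the last); returns when the fingers have stopped.
- sleep(seconds).
- inverse_kinematics(position, orientation): joint angles nearest the present ones, or None.
- sense(): the state.
- camera(name): name is "side" or "top"; returns (picture, depth): 420x560x3 uint8, red, green, blue; 420x560 float32, m along the optical axis (not along the pixel's ray), 0 where there is no reading.
- camera_params(name): a dict with "K" (3x3 intrinsics, pixels), "dist" ([k1, k2, p1, p2, k3] as OpenCV has them; the pictures are not rectified), "position" and "rotation" of the camera in the world. Camera axes: x right, y down, z forward; pixel columns grow to the right and rows downward; lengths in m; the calibration is good to about 2 mm. A picture is of the moment at which its call begins. camera_params takes no time and is no camera call.
A pose or a line that the arm cannot do raises Unreachable and nothing moves.
- finish_job(): hands the job in, once; it reports no verdict.
The state is a dict: "time_s": time; "joint_pos": joint angles; "qd": joint speeds; "joint_efforts": joint torques, N m; "position": TCP position; "tcp_rot": TCP orientation; "wrist_force": force on the tool from outside, world axes, zero at the start; "ft_torque": the same for the moment, N m; "finger_gap": finger opening in m.
Only numpy, scipy, OpenCV 4.12 (cv2) and the standard library are available. Lean on these libraries where they do the work, as an engineer would, in place of code of your own. Each camera call takes 0.05 s, during which the arm holds its last target. There are 200 camera calls.

### The job

At the battery bench, slide the grey cell box onto the station's rail until it snaps fully home under the tray, and lay all the loose cells from the bench end to end in one row along the front of the level tipping tray (not by hand into the box). Then raise the tray by its handle just far enough that this front row, and only it, rolls over the lip into the box, leaving the row behind the divider where it is. Finish with the tray lowered level again and the box still home, and leave the multimeter and the roll of tape alone.

Things in the scene. Friction and masses are not known exactly. Their poses are not given: they have to be found in the camera images.
- station: the fixed tipping station; origin on the bench straight below the tray's hinge. Local x runs along the hinge and the tray's front edge, local y from the box side (-y) to the handle side (+y), z up. Two posts 12 mm wide flank the tray at x = +-132 mm (y -4 to 32 mm, 105 mm high). All other points with this orientation have axes parallel to its own while the tray is level.
- bay (a point): middle of the tray's front bay, on its floor (z = 90 mm, station y = 34 mm, tray level). The bay is 220 mm along x between side walls 22 mm high, and 68 mm along y: from the raised lip (1.5 mm high, 4 mm deep, just beyond 34 mm to -y, at the tray's front edge) to the divider (6 mm high, 6 mm thick, beyond 34 mm to +y). It moves with the tray
- groove (a point): middle of the tray's rear groove, on its floor (z = 90 mm, station y = 87 mm, tray level), where the rear row lies; 26 mm wide along y, between the divider and the tray's back wall (14 mm high); moves with the tray. Three cells fill it
- rail_nose (a point): tip of the rounded nose of the rail, on its top: an aluminium bar on the bench along station y at x = 0, 30 mm wide, 9 mm high, from y = -130 mm to 5 mm. The box goes onto it along +y
- home (a point): where the box's centre (box_mid) lies when the box is fully home: station x = 0, y = -35 mm. There its front wall meets an end stop bar, and two spring plungers (20 mm steel rollers facing each other at station x = +-128.5 mm, y = -85.5 mm) have snapped in behind the box's ribs. The snap takes about 5 to 10 N
- tray (a joint): tilt of the tray in rad: 0 level (on its rest), growing as the handle end rises, to 1.35. Hinge line along station x at y = 0, z = 87 mm. Stiff: it stays where it is left; moving it takes up to 12 N at the handle. Tilted slowly, front cells climb over the lip at about 0.45 to 0.6 rad, rear cells over the divider from about 1.0 rad
- handle (a point): middle of the tray's handle: a black round bar 12 mm in diameter along station x, 96 mm free between its arms, 140 mm behind the hinge line and 15 mm above it with the tray level (102 mm above the bench); nothing lies beneath it. It moves with the tray
- box_mid (a point): centre of the open grey cell box, 31 mm above its underside. Outside 230 (x) by 110 mm (y), rim 62 mm high, walls 6 mm, inner floor 17 mm up, 300 g. Below, along its y, runs an open channel 34 mm wide and 12 mm high for the rail. Its end faces carry upright half-round ribs (radius 6 mm, 40 mm to -y). It slides on the bench onto the rail with its +y wall leading
- box_tab (a point): middle of the free part of the box's black pull tab, an upright plate 60 mm wide along the box's x and 10 mm thick along its y, on the -y wall; its top is 16 mm above the rim. This point is 68 mm above the box's underside and 50 mm to -y of its centre
- cell1_mid (a point): round battery cell, blue sleeve with steel ends, a plain cylinder 65 mm long and 26 mm in diameter, about 95 g, lying loose on the bench at the start; may be absent. Its centre; its local x runs along the cell
- cell2_mid (a point): round battery cell, blue sleeve with steel ends, a plain cylinder 65 mm long and 26 mm in diameter, about 95 g, lying loose on the bench at the start; may be absent. Its centre; its local x runs along the cell
- cell3_mid (a point): round battery cell, blue sleeve with steel ends, a plain cylinder 65 mm long and 26 mm in diameter, about 95 g, lying loose on the bench at the start; may be absent. Its centre; its local x runs along the cell
- cell4_mid (a point): round battery cell, blue sleeve with steel ends, a plain cylinder 65 mm long and 26 mm in diameter, about 95 g, lying loose on the bench at the start; may be absent. Its centre; its local x runs along the cell
- rear1_mid (a point): round battery cell, blue sleeve with steel ends, a plain cylinder 65 mm long and 26 mm in diameter, about 95 g, lying in the tray's rear groove, behind the divider, along the station's x. Its centre; its local x runs along the cell
- rear2_mid (a point): round battery cell, blue sleeve with steel ends, a plain cylinder 65 mm long and 26 mm in diameter, about 95 g, lying in the tray's rear groove, behind the divider, along the station's x. Its centre; its local x runs along the cell
- rear3_mid (a point): round battery cell, blue sleeve with steel ends, a plain cylinder 65 mm long and 26 mm in diameter, about 95 g, lying in the tray's rear groove, behind the divider, along the station's x. Its centre; its local x runs along the cell
- meter: yellow hand multimeter, 150 x 80 x 36 mm, lying to the right of the work; does not belong to the job. Origin at the underside
- tape: roll of tape, 100 mm across and 25 mm high, lying to the left of the work; does not belong to the job. Origin at the underside
Things that resemble listed ones, but are neither listed nor needed, are in the scene too. Leave any purple look-alike of the part that bears rear3_mid alone.

How it is judged:
On the way, in this order (a step that is already met when the one before it is completed fails the run):
1. the box is snapped home on the rail, and all loose cells lie in the front bay of the level tray (y of box_mid in the frame of station between -0.039 and -0.03 m and x of box_mid in the frame of station between -0.006 and 0.006 m and height (world z) of box_mid below 0.037 m and x of cell1_mid in the frame of bay between -0.11 and 0.11 m and y of cell1_mid in the frame of bay between -0.036 and 0.034 m and z of cell1_mid in the frame of bay between 0.008 and 0.022 m and x of cell2_mid in the frame of bay between -0.11 and 0.11 m and y of cell2_mid in the frame of bay between -0.036 and 0.034 m and z of cell2_mid in the frame of bay between 0.008 and 0.022 m and x of cell3_mid in the frame of bay between -0.11 and 0.11 m and y of cell3_mid in the frame of bay between -0.036 and 0.034 m and z of cell3_mid in the frame of bay between 0.008 and 0.022 m and x of cell4_mid in the frame of bay between -0.11 and 0.11 m and y of cell4_mid in the frame of bay between -0.036 and 0.034 m and z of cell4_mid in the frame of bay between 0.008 and 0.022 m and value of joint tray below 0.08 rad), for 0.3 s.
2. with the tray raised, all these cells have come down into the box, which is still home (y of box_mid in the frame of station between -0.039 and -0.03 m and x of box_mid in the frame of station between -0.006 and 0.006 m and height (world z) of box_mid below 0.037 m and x of cell1_mid in the frame of box_mid between -0.115 and 0.115 m and y of cell1_mid in the frame of box_mid between -0.055 and 0.055 m and z of each of cell1_mid, cell2_mid, cell3_mid, cell4_mid in the frame of box_mid below 0.03 m and x of cell2_mid in the frame of box_mid between -0.115 and 0.115 m and y of cell2_mid in the frame of box_mid between -0.055 and 0.055 m and x of cell3_mid in the frame of box_mid between -0.115 and 0.115 m and y of cell3_mid in the frame of box_mid between -0.055 and 0.055 m and x of cell4_mid in the frame of box_mid between -0.115 and 0.115 m and y of cell4_mid in the frame of box_mid between -0.055 and 0.055 m and value of joint tray above 0.3 rad), for 0.1 s.
At the end, for the whole second after the job is handed in: the box is home on the rail (its centre between 30 and 39 mm in front of the hinge line and within 6 mm of the rail's middle), all cells that lay loose on the bench are at rest in the box, the tray is level (below 0.06 rad), and the rear row's cells are still in their groove (y of box_mid in the frame of station between -0.039 and -0.03 m and x of box_mid in the frame of station between -0.006 and 0.006 m and height (world z) of box_mid below 0.037 m and x of cell1_mid in the frame of box_mid between -0.115 and 0.115 m and y of cell1_mid in the frame of box_mid between -0.055 and 0.055 m and z of each of cell1_mid, cell2_mid, cell3_mid, cell4_mid in the frame of box_mid below 0.03 m and x of cell2_mid in the frame of box_mid between -0.115 and 0.115 m and y of cell2_mid in the frame of box_mid between -0.055 and 0.055 m and x of cell3_mid in the frame of box_mid between -0.115 and 0.115 m and y of cell3_mid in the frame of box_mid between -0.055 and 0.055 m and x of cell4_mid in the frame of box_mid between -0.115 and 0.115 m and y of cell4_mid in the frame of box_mid between -0.055 and 0.055 m and y of rear1_mid in the frame of groove between -0.012 and 0.012 m and z of rear1_mid in the frame of groove between 0.006 and 0.022 m and y of rear2_mid in the frame of groove between -0.012 and 0.012 m and z of rear2_mid in the frame of groove between 0.006 and 0.022 m and y of rear3_mid in the frame of groove between -0.012 and 0.012 m and z of rear3_mid in the frame of groove between 0.006 and 0.022 m and value of joint tray below 0.06 rad and linear speed of each of cell1, cell2, cell3, cell4 below 0.03 m/s); the robot touches nothing.
It fails at once if a cell of the rear row leaves its groove (y of any of rear1_mid, rear2_mid, rear3_mid in the frame of groove below -0.02 m).
It fails at once if the multimeter or the roll of tape is displaced by more than 40 mm (distance of any of meter, tape from where it was at the start of the episode above 0.04 m).
Of cell1, cell2, cell3, cell4 only 2 to 3 are there at a start; the rules pass over those that are not, and their reading is None.
At some moment in a run one of box may be knocked a few centimetres aside while the robot is not near it.
Once in a run the grip may slacken for a moment while it holds something.
It also fails if it takes over 210 s, if anything falls off the work surface, if the arm or the gripper's body presses on something with over 40 N, if the wrist force passes 120 N, or if a joint passes its speed limit or range.

## Working session

There is one attempt and no reset: what is moved stays moved. The work goes in short steps, each a Python script; the robot and the scene stay as the last script left them, time stands still between calls to the robot, and variables do not carry over. Pictures are saved under pics/ and viewed, about 12 in all and at most 16, crops included, and the job is handed in when it is done.

```bash
mkdir -p pics; ls
python3 - <<'E'
from rig import *
import cv2,numpy as np
for n in("top","side"):
    im,d=camera(n); cv2.imwrite(f"pics/{n}0.png",cv2.cvtColor(im,cv2.COLOR_RGB2BGR)); np.savez(f"{n}0.npz",im=im,d=d)
    p=camera_params(n); print(n,p)
print(sense())
E
```

```text
pics
top {'K': array([[538.9059875 ,   0.        , 273.38874717],
       [  0.        , 538.9059875 , 211.90087685],
       [  0.        ,   0.        ,   1.        ]]), 'dist': array([0.01522066, 0.        , 0.        , 0.        , 0.        ]), 'position': array([0.33849162, 0.01911595, 1.35523128]), 'rotation': array([[ 0.02378144, -0.98388271,  0.17722658],
       [-0.99968889, -0.02473784, -0.0031885 ],
       [ 0.00752131, -0.17709561, -0.98416491]])}
side {'K': array([[543.95983851,   0.        , 284.06697189],
       [  0.        , 543.95983851, 212.76714862],
       [  0.        ,   0.        ,   1.        ]]), 'dist': array([0.05157623, 0.        , 0.        , 0.        , 0.        ]), 'position': array([-0.14268223,  0.88533021,  1.03870469]), 'rotation': array([[-0.77533785, -0.40521284,  0.48441075],
       [-0.63154545,  0.4989879 , -0.5934319 ],
       [-0.00124888, -0.76603762, -0.64279453]])}
{'time_s': 0.1, 'joint_pos': array([ 1.09409541,  0.46937677, -0.04858573,  1.53359274,  0.02410643,
        1.14098548, -0.08228406]), 'qd': array([ 0.00031374, -0.00253098,  0.00011224, -0.00290041, -0.00010207,
        0.00019747,  0.00027016]), 'joint_efforts': array([ 1.19212240e-03, -5.11514783e+01, -4.68963676e-02, -2.38391429e+01,
        1.07797282e-02,  4.38065981e-03, -3.19336579e-06]), 'position': array([ 0.29203719, -0.60795906,  0.22604782]), 'tcp_rot': array([[-8.33371079e-04,  9.01384182e-01,  4.33019470e-01],
       [ 1.56897360e-03,  4.33020266e-01, -9.01382820e-01],
       [-9.99998422e-01, -7.17902554e-05, -1.77511455e-03]]), 'wrist_force': array([ 0.59933644, -0.03074683, -1.06467903]), 'ft_torque': array([ 0.00492124,  0.04533316, -0.02864454]), 'finger_gap': 0.08534153824107046}
```

View pics/top0.png

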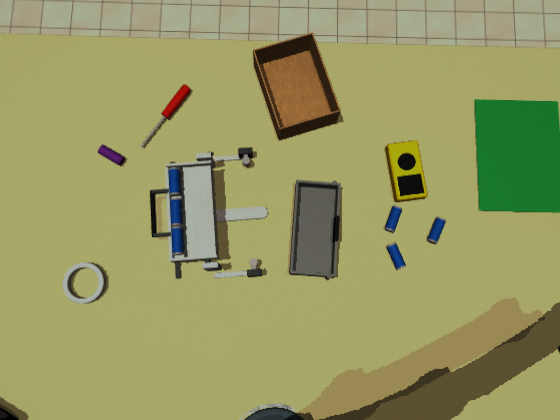

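View pics/side0.png

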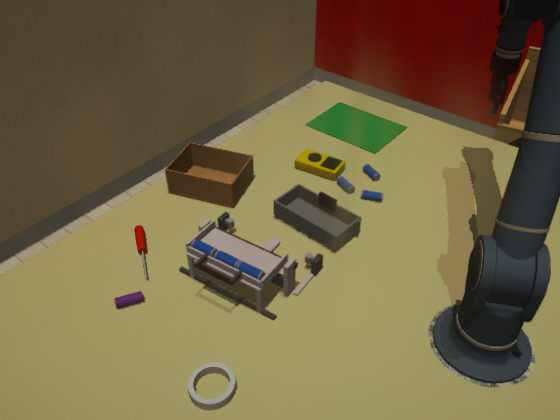

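The top view shows:
- the station at about (195,212), with its handle to the left and the rail nose at (266,213)
- the grey box at (316,228), with its tab at (336,228)
- three blue loose cells at (394,219), (437,230) and (396,256)

Possible mix-ups are the purple cell (111,155), the rear row (176,212) and the brown box (296,87). I choose the three blue cells near the meter and the grey box. The side view agrees.

```bash
cat > h.py <<'E'
from rig import *
import numpy as np, cv2
def shot(n,save=None):
    im,d=camera(n)
    if save: cv2.imwrite(f"pics/{save}.png",cv2.cvtColor(im,cv2.COLOR_RGB2BGR))
    return im,d
def rays(n,px):
    p=camera_params(n); u=cv2.undistortPoints(np.float64(px).reshape(-1,1,2),p["K"],p["dist"]).reshape(-1,2)
    return p["position"],np.c_[u,np.ones(len(u))]@p["rotation"].T
def onplane(n,px,z):
    o,r=rays(n,px); return o+r*((z-o[2])/r[:,2])[:,None]
def cloud(n,d):
    v,u=np.mgrid[:420,:560]; o,r=rays(n,np.c_[u.ravel(),v.ravel()])
    P=o+r*d.reshape(-1,1); P[d.ravel()<=0]=np.nan
    return P.reshape(420,560,3)
def comps(mask,amin=40):
    n,l,s,c=cv2.connectedComponentsWithStats(mask.astype(np.uint8))
    return [l==i for i in range(1,n) if s[i,4]>=amin]
def rect(P): # min-area rect of xy points: centre, long, short, angle of long side
    (c,(w,h),a)=cv2.minAreaRect(np.float32(P[:,:2])); a=np.radians(a)
    if w<h: w,h,a=h,w,a+np.pi/2
    return np.array(c),w,h,(a+np.pi/2)%np.pi-np.pi/2
def cells(im):
    hsv=cv2.cvtColor(im,cv2.COLOR_RGB2HSV)
    return (hsv[...,0]>108)&(hsv[...,0]<127)&(hsv[...,1]>150)&(hsv[...,2]>60)
def down(a): # tool down, jaws along direction a (world angle)
    x=np.array([0,0,-1.]);z=np.array([np.cos(a),np.sin(a),0]);return np.c_[x,np.cross(z,x),z]
E
python3 - <<'E'
from h import *
f=np.load("top0.npz");im,d=f["im"],f["d"];P=cloud("top",d)
print("bench z",np.nanmedian(P[300:340,100:250,2]))
hsv=cv2.cvtColor(im,cv2.COLOR_RGB2HSV)
for m in comps(cells(im),30):
    v,u=np.nonzero(m); z=np.nanpercentile(P[m][:,2],90)
    Q=onplane("top",np.c_[u,v],z-.006); c,w,h,a=rect(Q)
    print("blue",u.mean().round(),v.mean().round(),len(u),"z",z.round(4),c.round(4),round(w,4),round(h,4),round(a,3))
for u,v in[(394,219),(437,230),(396,256),(111,155),(262,213),(240,213)]: print((u,v),hsv[v,u],P[v,u].round(3))
def reg(name,u0,u1,v0,v1,z0,z1):
    S=P[v0:v1,u0:u1].reshape(-1,3);S=S[(S[:,2]>z0)&(S[:,2]<z1)]
    c,w,h,a=rect(S);print(name,len(S),c.round(4),round(w,4),round(h,4),round(a,3),"zmed",np.median(S[:,2]).round(4))
reg("boxrim",285,350,170,290,.055,.066)
reg("tab",325,350,200,250,.067,.085)
reg("rail",222,275,200,225,.005,.013)
reg("rail>",240,275,200,225,.005,.013)
reg("trayfloor",180,222,160,265,.084,.097)
reg("rear",165,187,165,262,.104,.125)
reg("handle",145,160,180,245,.09,.115)
big=cv2.resize(im[140:300,140:460],None,fx=2.5,fy=2.5,interpolation=cv2.INTER_CUBIC)
cv2.imwrite("pics/crop1.png",cv2.cvtColor(big,cv2.COLOR_RGB2BGR))
E
```

```text
bench z -0.0009484654261656678
blue 173.0 181.0 162 z 0.1169 [0.6324 0.2532] 0.0558 0.0213 0.058
blue 175.0 211.0 155 z 0.1168 [0.5588 0.2454] 0.0549 0.0222 0.115
blue 393.0 218.0 153 z 0.0275 [ 0.5716 -0.2868] 0.0546 0.024 -0.384
blue 436.0 229.0 144 z 0.027 [ 0.5453 -0.3939] 0.055 0.0229 -0.407
blue 177.0 240.0 155 z 0.1169 [0.491  0.2382] 0.0559 0.0209 0.057
blue 396.0 256.0 147 z 0.0268 [ 0.4762 -0.2914] 0.0553 0.0238 0.414
(394, 219) [108 227 128] [ 0.568 -0.288  0.024]
(437, 230) [109 221 129] [ 0.542 -0.394  0.025]
(396, 256) [109 208 142] [ 0.475 -0.292  0.021]
(111, 155) [143 178 103] [0.716 0.433 0.021]
(262, 213) [ 45  17 175] [0.577 0.044 0.008]
(240, 213) [ 46  19 175] [0.576 0.099 0.008]
boxrim 646 [ 0.5386 -0.0876] 0.2398 0.1102 -0.054 zmed 0.0609
tab 113 [ 0.5267 -0.1368] 0.0766 0.0104 -0.062 zmed 0.0765
rail 458 [0.5809 0.0844] 0.1221 0.0514 -1.57 zmed 0.0082
rail> 272 [0.5813 0.0617] 0.0765 0.0513 1.559 zmed 0.0081
trayfloor 2968 [0.5553 0.1979] 0.2435 0.0883 0.104 zmed 0.0897
rear 1077 [0.5581 0.2484] 0.2278 0.0472 0.1 zmed 0.1122
handle 280 [0.5552 0.2937] 0.1128 0.0229 0.073 zmed 0.1062
```

View pics/crop1.png

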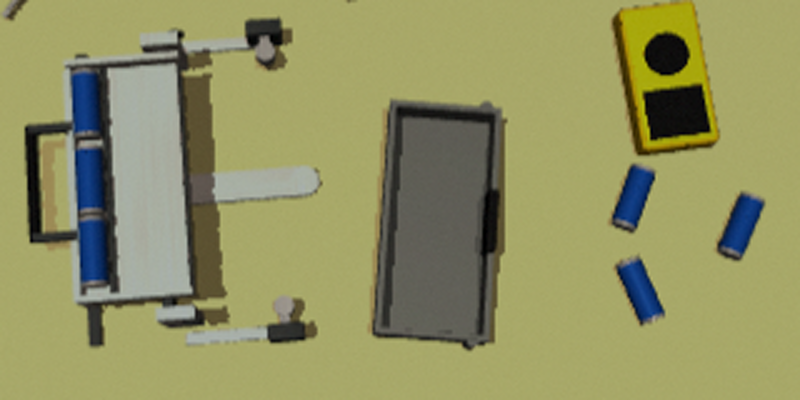

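The crop confirms three blue cells with steel ends beside the meter and the box tab on the right side. I'll refine the station frame from the rail's colour and the handle bar.

Run:
```python
from h import *
f=np.load("top0.npz");im,d=f["im"],f["d"];P=cloud("top",d)
hsv=cv2.cvtColor(im,cv2.COLOR_RGB2HSV)
m=np.zeros((420,560),bool);m[200:228,225:275]=True
m&=(hsv[...,1]<60)&(hsv[...,2]>130)
m=max(comps(m),key=lambda q:q.sum());v,u=np.nonzero(m)
Q=onplane("top",np.c_[u,v],.009)
cs=[];
for c in range(228,260):
    k=u==c
    if k.sum(): cs.append(np.r_[Q[k][:,:2].mean(0),np.ptp(Q[k][:,0])])
cs=np.array(cs);pf=np.polyfit(cs[:,1],cs[:,0],1);print("rail dx/dy",pf,"yaw",-np.arctan(pf[0]),"width",np.median(cs[:,2]),"tip y",Q[:,1].min())
th=0.104
g=(u>=228)
mid=Q[:,:2].mean(0)
ya=np.array([-np.sin(th),np.cos(th)]);xa=np.array([np.cos(th),np.sin(th)])
tip=(Q[:,:2]@ya).min(); rx=np.median(cs[:,:2]@xa)
print("rail lateral",rx,"tip along",tip,"-> hinge along (tip+.13)",tip+.13)
row=np.array([[.6324,.2532],[.5588,.2454],[.491,.2382]])
print("rear: lateral",(row@xa),"along-.087",(row@ya)-.087)
# handle dark
m=np.zeros((420,560),bool);m[182:245,146:164]=True;m&=hsv[...,2]<60
v,u=np.nonzero(m);H=onplane("top",np.c_[u,v],.106)[:,:2]
print("handle lateral range",np.percentile(H@xa,[1,99]),"along range",np.percentile(H@ya,[1,10,25,50,99])," minus .14")
# tray floor from depth
S=P[160:265,180:222].reshape(-1,3);S=S[(S[:,2]>.084)&(S[:,2]<.097)][:,:2]
print("tray lateral",np.percentile(S@xa,[.5,99.5]),"along",np.percentile(S@ya,[.5,99.5]))
# tab by colour dark
m=np.zeros((420,560),bool);m[205:250,326:345]=True;m&=hsv[...,2]<45
m=max(comps(m,20),key=lambda q:q.sum());v,u=np.nonzero(m);print("tab",np.nanmedian(P[m],0),rect(onplane("top",np.c_[u,v],.076)))
```

```text
rail dx/dy [-0.10752809  0.58608068] yaw 0.1071165219460741 width 0.028306527244663315 tip y 0.03089133586801683
rail lateral 0.5827124045870773 tip along -0.029849775782438408 -> hinge along (tip+.13) 0.10015022421756159
rear: lateral [0.65526842 0.58125635 0.51307523] along-.087 [0.09918082 0.09906358 0.09894098]
handle lateral range [0.52654793 0.63608123] along range [0.21415289 0.22470476 0.23448952 0.2376695  0.24399486]  minus .14
tray lateral [0.46738672 0.69326615] along [0.09532168 0.17622591]
tab [ 0.53459655 -0.13580852  0.07437073] (array([ 0.53595477, -0.13542837]), 0.1072378009557724, 0.013902167789638042, np.float64(-0.05391436468810884))
```

```bash
cat >> h.py <<'E'
TH=0.105; XA=np.array([np.cos(TH),np.sin(TH)]); YA=np.array([-np.sin(TH),np.cos(TH)])
O=.582*XA+.0993*YA
def st(x,y,z): return np.r_[O+x*XA+y*YA,z]
def tost(p): q=np.asarray(p)[...,:2]-O; return np.stack([q@XA,q@YA],-1)
def go(p,a): # movep, choosing the half-turn nearest in joints
    q0=np.array(sense()["joint_pos"]); best=None
    for k in(0,np.pi):
        R=down(a+k); q=inverse_kinematics(np.array(p),R)
        if q is not None and (best is None or np.abs(np.array(q)-q0).max()<best[0]): best=(np.abs(np.array(q)-q0).max(),R)
    movep(np.array(p),best[1]); return best[1]
def rim(n="top",img=None):
    im,d=img or shot(n); P=cloud(n,d)
    return im,P
def info(t=""): s=sense(); print(t,"t",round(s["time_s"],1),"p",s["position"].round(4),"st",tost(s["position"]).round(4),"F",s["wrist_force"].round(1),"gap",round(s["finger_gap"],4))
E
python3 - <<'E'
from h import *
command_gripper(.05,40)
t=np.array([.536,-.1372]);a=np.pi/2-.054
R=go([*t,.16],a);info()
move_l([*t,.076],feed=.1,until_force=8);info()
command_gripper(0,40);info("grip")
# turn and slide in front of the rail
R2=down(np.arctan2(R[1,2],R[0,2])+.159)
p=st(0,-.265,sense()["position"][2])
move_l(p,R2,feed=.06);info("staged")
shot("top","stage")
E
```

```text
t 2.5 p [ 0.536  -0.1384  0.1601] st [-0.0635 -0.2932] F [-0.3 -0.1 -0.6] gap 0.0498
 t 3.5 p [ 0.5366 -0.1373  0.0765] st [-0.0628 -0.2921] F [-0.3  0.7 -0.4] gap 0.05
grip t 4.0 p [ 0.536  -0.1372  0.0761] st [-0.0633 -0.2919] F [ 0.6 -0.2  0.3] gap 0.0
staged t 5.3 p [ 0.5957 -0.1042  0.076 ] st [-0.0005 -0.2654] F [ 0.4 -0.2 -0.7] gap -0.0001
```

View pics/stage.png

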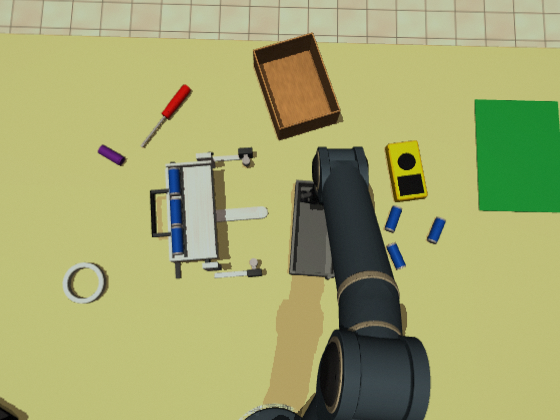

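The gripper closed empty and the box is still at (316,228). I'll check the TCP against the camera.

```bash
cat >> h.py <<'E'
def proj(n,X):
    p=camera_params(n);Rc=p["rotation"].T
    return cv2.projectPoints(np.float64(X).reshape(-1,1,3),cv2.Rodrigues(Rc)[0],-Rc@p["position"],p["K"],p["dist"])[0].reshape(-1,2)
E
python3 - <<'E'
from h import *
s=sense();p=s["position"];tip=p+.025*s["tcp_rot"][:,0]
print(s["tcp_rot"].round(3))
im,d=shot("side")
for n in("top","side"):
  print(n,proj(n,[p,tip,p+[0,0,.1],[.536,-.1372,.078]]).round(1))
c=proj("side",p)[0].astype(int)
x0,y0=max(c[0]-80,0),max(c[1]-70,0)
cv2.imwrite("pics/s1.png",cv2.cvtColor(cv2.resize(im[y0:y0+140,x0:x0+160],None,fx=4,fy=4),cv2.COLOR_RGB2BGR));print(x0,y0)
E
```

```text
[[-0.     0.995  0.104]
 [-0.     0.104 -0.995]
 [-1.    -0.     0.   ]]
top [[322.8 202.2]
 [321.9 204.1]
 [327.2 193.5]
 [336.5 226.8]]
side [[302.7 193.4]
 [302.5 200.2]
 [303.5 164.8]
 [326.4 195.5]]
222 123
```

View pics/s1.png

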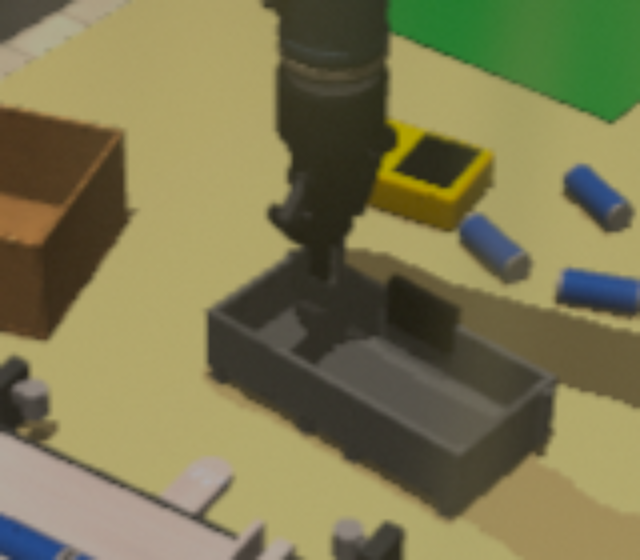

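Run:
```python
from h import *
p=sense()["position"]
print(move_l([p[0],p[1],.035],feed=.03,until_force=3));info("floor")
move_l([p[0],p[1],.15],feed=.2)
R=go([.536,-.1372,.15],np.pi/2-.054)
command_gripper(.05,40);info()
move_l([.536,-.1372,.1],feed=.1)
im,d=shot("side");c=[322,190]
np.savez("s2.npz",im=im,d=d)
cv2.imwrite("pics/s2.png",cv2.cvtColor(cv2.resize(im[130:250,252:392],None,fx=5,fy=5),cv2.COLOR_RGB2BGR))
print(proj("side",sense()["position"]+.025*sense()["tcp_rot"][:,0]))
```

```text
False
floor t 6.9 p [ 0.596  -0.1042  0.0352] st [-2.000e-04 -2.654e-01] F [ 0.1 -0.4  0.6] gap -0.0
 t 8.6 p [ 0.5362 -0.137   0.1499] st [-0.0631 -0.2917] F [-0.5  0.4 -0.8] gap 0.0497
[[326.16707016 196.05582345]]
```

View pics/s2.png

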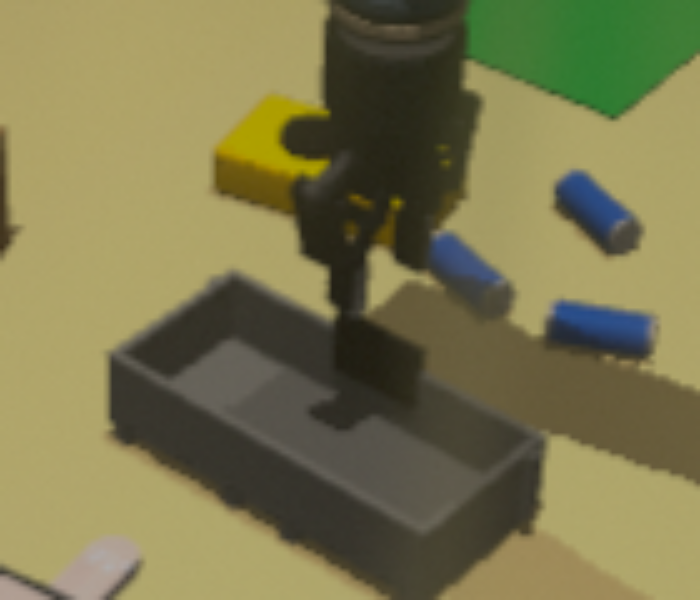

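Run:
```python
from h import *
print(proj("side",[[.536,-.112,.075],[.536,-.112,.085]]).round(1))
move_l([.536,-.1372,.15],feed=.2)
go([.56,-.09,.15],np.pi/2-.054); command_gripper(0,40)
print(move_l([.56,-.09,.05],feed=.15))
print(move_l([.56,-.09,.016],feed=.02,until_force=3));info("floor")
move_l([.56,-.09,.15],feed=.2)
```

```text
[[321.1 200.6]
 [321.3 197.8]]
False
False
floor t 13.2 p [ 0.5601 -0.09    0.0161] st [-0.0344 -0.2475] F [-0.8  0.2  0.1] gap 0.0002
```

Run:
```python
from h import *
move_l([.56,-.09,.02],feed=.15)
try: print(move_l([.56,-.09,-.012],feed=.02,until_force=3));info("floor")
except Exception as e: print(repr(e))
im,d=shot("side")
cv2.imwrite("pics/s3.png",cv2.cvtColor(cv2.resize(im[130:250,252:392],None,fx=5,fy=5),cv2.COLOR_RGB2BGR))
print(sense()["joint_pos"], sense()["tcp_rot"].round(3))
move_l([.56,-.09,.15],feed=.2)
```

```text
True
floor t 15.7 p [ 0.5601 -0.0901  0.0128] st [-0.0344 -0.2476] F [-0.6 -0.3  4.7] gap 0.0
[ 0.2267575   0.57541545 -0.18612846  1.95406902  0.1726975   0.62711935
 -1.69512205] [[ 0.     0.999 -0.054]
 [-0.    -0.054 -0.999]
 [-1.     0.     0.   ]]
```

View pics/s3.png

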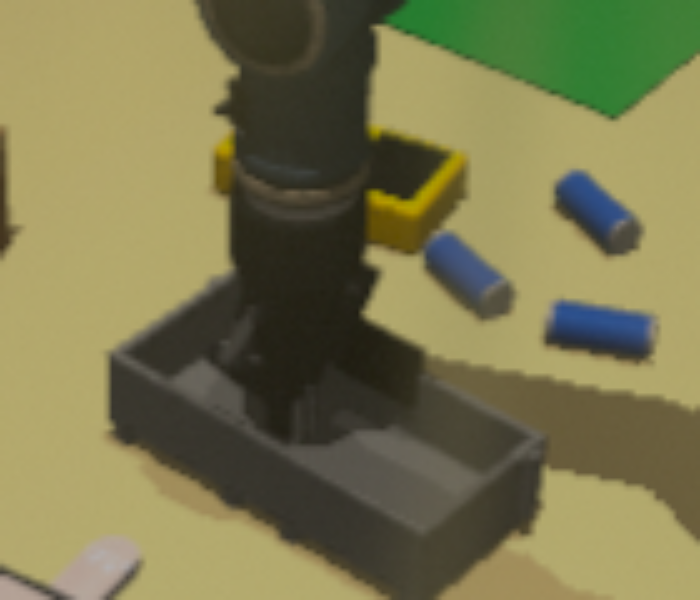

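Contact came at TCP z = 0.0128 over the 17 mm floor. The fingertips are therefore about 4 mm above the reported TCP, not 25 mm below it. This is a 29 mm tool offset, and the side picture shows the same shift. I'll use the calibrated height tip_z = TCP_z + 0.004 from here on.

```bash
cat >> h.py <<'E'
TIP=.004  # measured: closed fingertip height minus reported TCP z (tool down)
def gz(z): return z-.019-TIP   # TCP z that puts the grasp point at height z
E
python3 - <<'E'
from h import *
command_gripper(.05,40)
t=[.536,-.1372];a=np.pi/2-.054
R=go([*t,.12],a)
print(move_l([*t,gz(.068)],feed=.08,until_force=8));info()
command_gripper(0,40);info("grip")
if sense()["finger_gap"]>.005:
    R2=down(np.arctan2(R[1,2],R[0,2])+.159)
    z=sense()["position"][2]
    move_l(st(0,-.265,z),R2,feed=.05);info("staged")
im,d=shot("top","stage2")
P=cloud("top",d);S=P[150:300,250:360].reshape(-1,3)
E
```

```text
False
 t 18.5 p [ 0.5365 -0.1373  0.0455] st [-0.0629 -0.2921] F [ 0.1 -1.2 -0. ] gap 0.0499
grip t 19.0 p [ 0.5363 -0.1371  0.0455] st [-0.063  -0.2919] F [-1.   0.1  3.4] gap 0.0093
staged t 20.5 p [ 0.5959 -0.1046  0.0455] st [-0.0003 -0.2657] F [-2.7 -3.5  3.7] gap 0.0094
```

View pics/stage2.png

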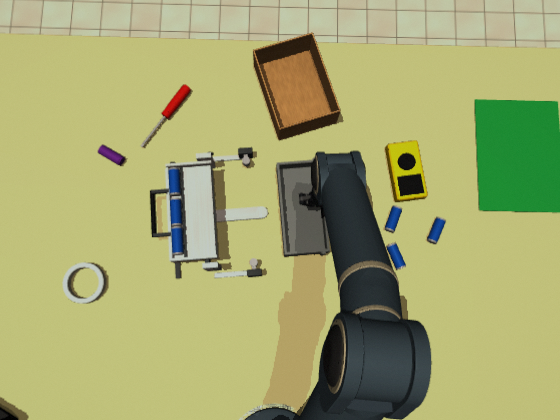

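The box is gripped and now sits in front of the rail nose, with corners at about (278,163) and (286,255). I'll measure its lateral position and yaw from its front edge.

Run:
```python
from h import *
im,d=shot("top")
hsv=cv2.cvtColor(im,cv2.COLOR_RGB2HSV)
P=cloud("top",d)
m=(P[...,2]>.05)&(P[...,2]<.07);m[:,:270]=0;m[:,300:]=0;m[:150]=0;m[270:]=0
m=max(comps(m,30),key=lambda q:q.sum())
v,u=np.nonzero(m);
E=np.array([[u[v==r].min(),r] for r in np.unique(v)]);Q=tost(onplane("top",E,.062))
k=(np.abs(Q[:,0])<.1)
pf=np.polyfit(Q[k,0],Q[k,1],1);res=Q[k,1]-np.polyval(pf,Q[k,0])
print("yaw vs station",pf[0],"front y",pf[1],"res",res.std(),"x ends",Q[:,0].min(),Q[:,0].max(),"mid",(Q[:,0].min()+Q[:,0].max())/2)
```

```text
yaw vs station 0.0005850638134742792 front y -0.16241504307943924 res 0.0007550187870833379 x ends -0.11676512567414583 0.11336353091698236 mid -0.0017007973785817393
```

Run:
```python
from h import *
z=sense()["position"][2]
for y,f in((-.215,12),(-.16,12),(-.115,15),(-.0815,24)):
    r=move_l(st(.0008,y,z),feed=.04,until_force=f);info(str(r))
    if r and y<-.1: break
sleep(.3);info()
shot("top","pushed")
```

```text
False t 22.0 p [ 0.5917 -0.0536  0.0455] st [ 0.0008 -0.2146] F [-1.  -2.   2.7] gap 0.009
False t 23.5 p [0.5859 0.0009 0.0455] st [ 0.0008 -0.1598] F [-0.4 -1.7  2.2] gap 0.0093
False t 24.8 p [0.5811 0.0459 0.0455] st [ 0.0007 -0.1145] F [-0.4 -1.6  2.5] gap 0.0092
False t 25.8 p [0.5785 0.0763 0.0455] st [ 0.0013 -0.084 ] F [ 3.  -8.1  1.4] gap 0.0091
 t 26.1 p [0.5785 0.0763 0.0455] st [ 0.0013 -0.084 ] F [ 2.6 -7.7  2. ] gap 0.0094
```

View pics/pushed.png

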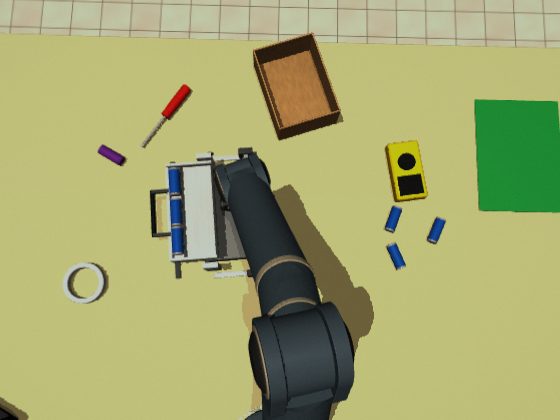

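Run:
```python
from h import *
z=sense()["position"][2]
r=move_l(st(.001,-.070,z),feed=.02,until_force=25);info(str(r))
command_gripper(.05);info("open")
p=sense()["position"];move_l(p+[0,0,.1],feed=.2)
go([.53,-.25,.15],np.pi/2);info()
im,d=shot("top");np.savez("home.npz",im=im,d=d)
cv2.imwrite("pics/home.png",cv2.cvtColor(cv2.resize(im[140:290,140:290],None,fx=4,fy=4),cv2.COLOR_RGB2BGR))
P=cloud("top",d)
m=(P[...,2]>.067)&(P[...,2]<.085);m[:,:235]=0;m[:,275:]=0;m[:190]=0;m[240:]=0
S=tost(P[m]);print("tab",m.sum(),S.mean(0),np.ptp(S,axis=0))
hsv=cv2.cvtColor(im,cv2.COLOR_RGB2HSV)
```

```text
False t 26.9 p [0.5785 0.0763 0.0458] st [ 0.0013 -0.0841] F [  2.9 -28.    8. ] gap 0.0092
open t 27.3 p [0.5761 0.0921 0.0453] st [ 0.0006 -0.068 ] F [-0.3 -0.2 -0.3] gap 0.0494
 t 29.3 p [ 0.5308 -0.2479  0.1498] st [-0.0801 -0.4014] F [-0.2 -0.1  0.6] gap 0.0497
tab 107 [-0.00064486 -0.08530735] [0.07524347 0.01007441]
```

View pics/home.png

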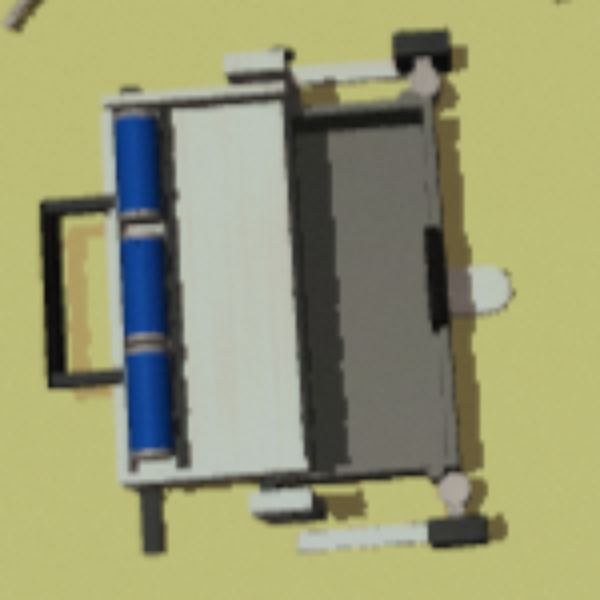

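The box is home: the tab measures station y = −85.3 mm, it held 28 N at the stop, and the rollers at crop (425,80) and (455,490) sit behind the ribs. Next is the first cell.

```bash
cat >> h.py <<'E'
def pick(c,a): # cell centre xy, axis angle
    command_gripper(.055,60)
    go([*c,.15],a+np.pi/2)
    if move_l([*c,-.0005],feed=.1,until_force=8): info("touch!")
    command_gripper(0,60);sleep(.2);info("grip")
    move_l([*c,.18],feed=.15);info("lift")
    return sense()["finger_gap"]>.015
def place(x,y=.030):
    go(st(x,y,.21),TH+np.pi/2);info("over")
    if sense()["finger_gap"]<.015: return False
    move_l(st(x,y,.110),feed=.12)
    r=move_l(st(x,y,.0885),feed=.03,until_force=4);info("down %s"%r)
    command_gripper(.042);sleep(.2)
    move_l(st(x,y,.21),feed=.12);return True
E
python3 - <<'E'
from h import *
if pick([.5716,-.2868],-.384):
    print(place(.070))
im,d=shot("top","c1")
E
```

```text
grip t 32.2 p [ 5.719e-01 -2.871e-01  2.000e-04] st [-0.0433 -0.4447] F [-1.   0.3  6.8] gap 0.024
lift t 33.5 p [ 0.5709 -0.2865  0.1788] st [-0.0443 -0.444 ] F [ 0.3 -0.2 -0.6] gap 0.0238
over t 35.3 p [0.6355 0.1945 0.2098] st [0.0704 0.0275] F [ 0.8 -1.  -0.8] gap 0.0237
down True t 36.9 p [0.6345 0.1968 0.0902] st [0.0696 0.0299] F [0.2 0.6 4.2] gap 0.0235
True
```

View pics/c1.png

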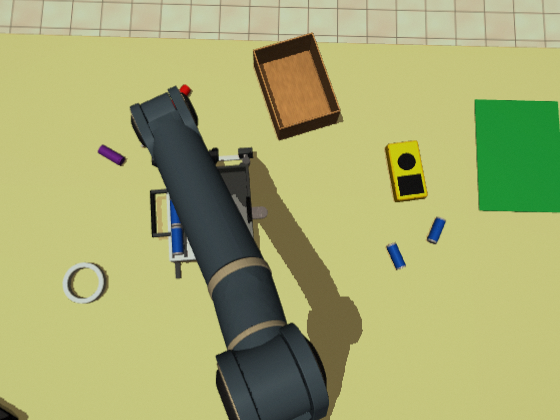

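The first cell is gone from the bench, and the arm hides the tray in this view. I'll do the second and check numerically.

```bash
cat >> h.py <<'E'
def findblue(n="top"):
    im,d=shot(n);P=cloud(n,d)
    for m in comps(cells(im),25):
        v,u=np.nonzero(m); z=np.nanpercentile(P[m][:,2],90)
        Q=onplane(n,np.c_[u,v],z-.006);c,w,h,a=rect(Q)
        print("blue",int(u.mean()),int(v.mean()),len(u),"z",round(z,3),c.round(4),"st",tost(c).round(4),round(w,3),round(h,3),round(a,3))
E
python3 - <<'E'
from h import *
go([.53,-.25,.2],np.pi/2)
findblue()
if pick([.4762,-.2914],.414):
    print(place(-.070))
    go([.53,-.25,.2],np.pi/2); findblue()
E
```

```text
blue 176 174 39 z 0.116 [0.6469 0.2494] st [0.0875 0.0809] 0.027 0.012 0.055
blue 198 179 143 z 0.117 [0.6345 0.1954] st [0.0694 0.0286] 0.056 0.023 0.135
blue 172 183 91 z 0.117 [0.6318 0.2543] st [0.073  0.0874] 0.055 0.021 0.215
blue 174 211 129 z 0.117 [0.5589 0.2451] st [-0.0005  0.0858] 0.055 0.023 0.112
blue 176 239 143 z 0.117 [0.4919 0.2371] st [-0.068  0.085] 0.054 0.023 0.057
blue 394 257 90 z 0.026 [ 0.4765 -0.291 ] st [-0.1386 -0.4386] 0.056 0.024 0.456
grip t 43.4 p [ 4.766e-01 -2.917e-01  1.000e-04] st [-0.1386 -0.4393] F [-0.5  0.   5.6] gap 0.0242
lift t 44.8 p [ 0.4755 -0.2911  0.179 ] st [-0.1396 -0.4386] F [-0.2  0.1 -0.3] gap 0.0242
over t 46.5 p [0.4961 0.181  0.2097] st [-0.0697  0.0287] F [ 0.2  0.6 -1.3] gap 0.024
down True t 48.1 p [0.4953 0.1821 0.0901] st [-0.0703  0.0299] F [-0.4 -0.6  4.5] gap 0.0237
True
blue 173 180 128 z 0.117 [0.6324 0.2527] st [0.0734 0.0857] 0.055 0.023 0.103
blue 198 177 109 z 0.118 [0.6358 0.1953] st [0.0708 0.0283] 0.052 0.024 0.05
blue 175 210 137 z 0.117 [0.5587 0.2448] st [-0.0007  0.0856] 0.055 0.023 0.109
blue 201 238 144 z 0.116 [0.4957 0.1809] st [-0.0701  0.0287] 0.055 0.024 0.098
blue 176 239 142 z 0.116 [0.4914 0.2381] st [-0.0683  0.0859] 0.056 0.023 0.109
```

Run:
```python
from h import *
go([.50,-.15,.25],np.pi/2); findblue()
if pick([.5453,-.3939],-.407):
    print(place(0))
    go([.53,-.30,.2],np.pi/2); findblue()
    im,d=shot("top","c3");P=cloud("top",d)
    m=(P[...,2]>.067)&(P[...,2]<.085);m[:,:235]=0;m[:,300:]=0;m[:170]=0;m[260:]=0
    S=tost(P[m]);print("tab",m.sum(),S.mean(0),np.ptp(S,axis=0))
```

```text
blue 173 179 144 z 0.117 [0.633  0.2528] st [0.074  0.0858] 0.055 0.023 0.103
blue 198 179 148 z 0.116 [0.635  0.1955] st [0.07   0.0285] 0.054 0.024 0.05
blue 175 211 140 z 0.117 [0.5592 0.2449] st [-0.0003  0.0856] 0.054 0.023 0.119
blue 436 229 135 z 0.027 [ 0.5453 -0.394 ] st [-0.081  -0.5483] 0.055 0.023 -0.411
blue 201 237 139 z 0.117 [0.4956 0.1809] st [-0.0701  0.0287] 0.055 0.024 0.101
blue 177 240 138 z 0.116 [0.4914 0.2381] st [-0.0684  0.0859] 0.056 0.023 0.106
grip t 55.6 p [ 5.456e-01 -3.943e-01  2.000e-04] st [-0.0807 -0.5486] F [-1.8  0.3  6.1] gap 0.0236
lift t 57.0 p [ 0.5447 -0.3935  0.1787] st [-0.0816 -0.5477] F [-0.2  0.1 -0.8] gap 0.0243
over t 59.0 p [0.566  0.1878 0.2097] st [0.0006 0.0281] F [ 0.3 -0.5 -1.1] gap 0.0238
down True t 60.7 p [0.565  0.1894 0.0902] st [-0.0003  0.0298] F [-0.2 -0.4  4.1] gap 0.0239
True
blue 173 179 142 z 0.117 [0.6326 0.2528] st [0.0736 0.0859] 0.055 0.023 0.103
blue 198 179 150 z 0.117 [0.635  0.1954] st [0.0699 0.0285] 0.054 0.024 0.05
blue 200 209 153 z 0.116 [0.5648 0.1881] st [-0.0006  0.0286] 0.055 0.023 0.108
blue 175 211 136 z 0.117 [0.5588 0.245 ] st [-0.0006  0.0858] 0.055 0.023 0.112
blue 201 238 159 z 0.117 [0.4956 0.1809] st [-0.0702  0.0286] 0.055 0.024 0.101
blue 176 239 146 z 0.117 [0.4913 0.238 ] st [-0.0684  0.0859] 0.056 0.023 0.104
tab 105 [ 0.00084028 -0.08509788] [0.11226342 0.00999359]
```

View pics/c3.png

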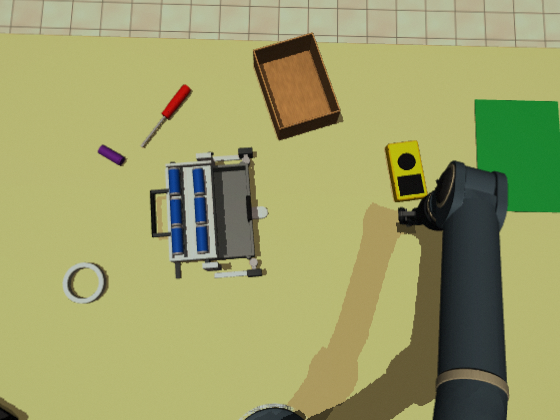

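All three cells lie in the bay at x = −70, 0 and +70 mm, y about 29 mm. The box is still home (tab y = −85.1 mm) and the rear row is untouched. Next I grip the handle and tilt in steps.

```bash
cat >> h.py <<'E'
def hp(t): # TCP pose for handle at tilt t
    r=np.hypot(.140,.015);b=np.arctan2(.015,.140)+t
    return st(0,r*np.cos(b),gz(.087+r*np.sin(b)))
def blues():
    im,d=shot("top");P=cloud("top",d);out=[]
    for m in comps(cells(im),20):
        v,u=np.nonzero(m);z=np.nanmedian(P[m][:,2]);out.append((*tost(onplane("top",np.c_[u,v],z)).mean(0).round(3),round(float(z),3),len(u)))
    return out
E
python3 - <<'E'
from h import *
command_gripper(.028,80)
go(st(0,.141,.20),TH+np.pi/2);info()
r=move_l(st(0,.141,gz(.102)),feed=.08,until_force=6);info("at handle %s"%r)
if not r:
    command_gripper(0,80);info("grip")
    if sense()["finger_gap"]>.007:
        for t in np.arange(.05,.401,.05): move_l(hp(t),feed=.03)
        info("0.40");print(blues())
        shot("side","tilt")
E
```

```text
t 66.7 p [0.5545 0.2985 0.1998] st [0.0007 0.1394] F [-0.4 -0.4  0.4] gap 0.0278
at handle False t 68.3 p [0.5539 0.3002 0.0795] st [0.0003 0.1412] F [-0.3  0.4 -0.6] gap 0.0279
grip t 68.6 p [0.5539 0.2995 0.0796] st [0.0002 0.1405] F [-0.4 -2.3  5.4] gap 0.0093
0.40 t 71.7 p [0.5555 0.284  0.1325] st [0.0002 0.1249] F [ 2.5  6.2 -7.9] gap 0.009
[(np.float64(0.078), np.float64(0.071), 0.144, 100), (np.float64(0.07), np.float64(-0.002), 0.114, 125), (np.float64(0.014), np.float64(-0.001), 0.116, 39)]
```

View pics/tilt.png

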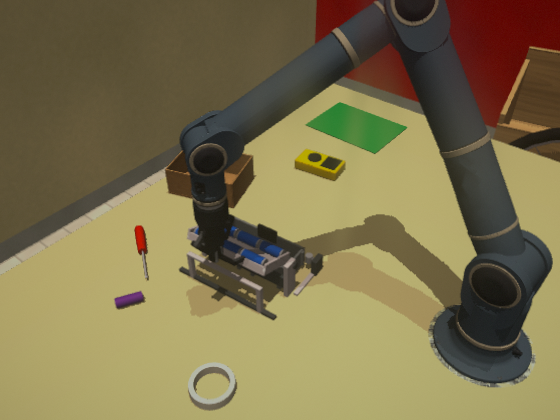

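The tray is near 0.4 rad, and the front cells have rolled to the lip while the rear row stays in place. I'll carry on in small steps.

Run:
```python
from h import *
for t in np.arange(.44,.70,.03):
    move_l(hp(t),feed=.02); sleep(.3)
    b=blues(); print(round(t,2),[tuple(map(float,x)) for x in b if x[1]<.05])
    low=[x for x in b if x[2]<.075 and x[1]<.02]; high=[x for x in b if x[2]>.075 and x[1]<.05]
    if low and not high: break
info();print(b)
sleep(.5)
im,_=shot("top");cv2.imwrite("pics/tt.png",cv2.cvtColor(cv2.resize(im[140:290,140:290],None,fx=4,fy=4),cv2.COLOR_RGB2BGR))
```

```text
0.44 [(0.07, -0.003, 0.114, 134.0), (0.017, -0.002, 0.115, 48.0)]
0.47 [(0.068, -0.004, 0.114, 121.0), (0.016, -0.003, 0.115, 40.0)]
0.5 [(0.065, -0.07, 0.04, 122.0), (0.016, -0.004, 0.115, 41.0)]
0.53 [(0.07, -0.071, 0.04, 113.0), (0.004, -0.063, 0.041, 86.0)]
 t 74.7 p [0.5564 0.275  0.148 ] st [1.000e-04 1.158e-01] F [ 3.9  7.3 -7.6] gap 0.0091
[(np.float64(0.069), np.float64(0.061), 0.154, 53), (np.float64(0.07), np.float64(-0.071), 0.04, 113), (np.float64(0.004), np.float64(-0.063), 0.041, 86)]
```

View pics/tt.png

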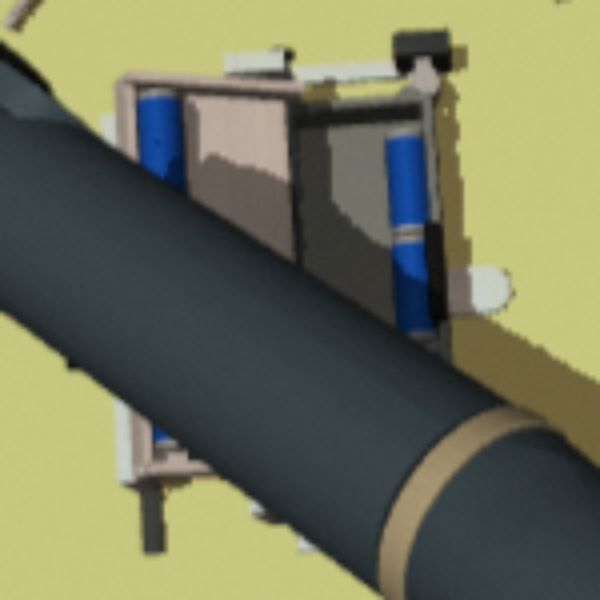

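Two cells are visible in the box and the third is hidden by the arm. I'll raise the tray a little more, to 0.65 (rear cells only climb from 1.0), then let go and look, since the tray stays where it is left.

Run:
```python
from h import *
for t in (.57,.61,.65): move_l(hp(t),feed=.02); sleep(.3)
info()
command_gripper(.03);p=sense()["position"]
move_l(p+[0,0,.10],feed=.15)
go([.50,-.20,.28],np.pi/2)
for x in blues(): print(tuple(map(float,x)))
im,_=shot("top");cv2.imwrite("pics/tt2.png",cv2.cvtColor(cv2.resize(im[140:290,140:290],None,fx=4,fy=4),cv2.COLOR_RGB2BGR))
```

```text
t 77.5 p [0.5575 0.2649 0.1614] st [0.0002 0.1057] F [ 3.3  8.1 -6.7] gap 0.0095
(0.072, 0.059, 0.159, 149.0)
(0.067, -0.071, 0.04, 136.0)
(0.0, 0.058, 0.159, 145.0)
(-0.0, -0.067, 0.041, 91.0)
(-0.067, 0.058, 0.159, 154.0)
(-0.07, -0.071, 0.039, 124.0)
```

View pics/tt2.png

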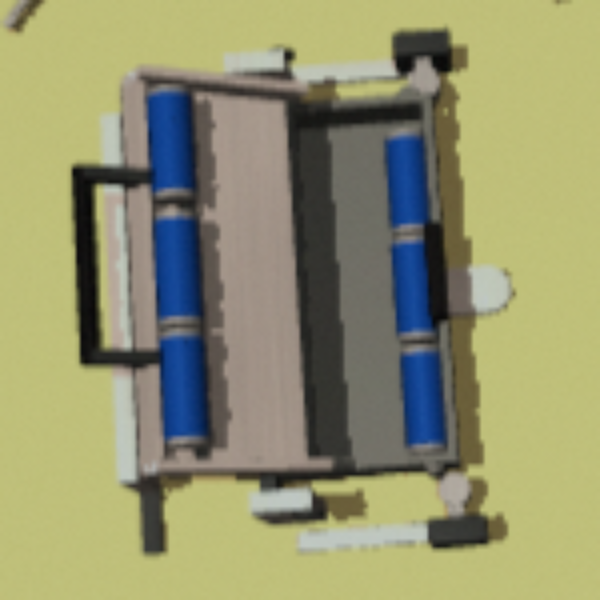

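All three cells are in the box at y of about −70 mm, the box is home and the rear row is in its groove. Lowering the tray.

Run:
```python
from h import *
p=hp(.65)
go(p+[0,0,.10],TH+np.pi/2)
r=move_l(p,feed=.08,until_force=8);info(str(r))
if not r:
    command_gripper(0,80);info("grip")
    for t in np.arange(.6,-.001,-.05): move_l(hp(t),feed=.03)
    r=move_l(hp(-.04),feed=.02,until_force=15);info("level %s"%r)
    command_gripper(.028);info("open")
    q=sense()["position"];move_l([q[0],q[1],.20],feed=.12)
    go([.50,-.20,.28],np.pi/2);sleep(.5)
    for x in blues(): print(tuple(map(float,x)))
    im,d=shot("top");P=cloud("top",d)
    cv2.imwrite("pics/end.png",cv2.cvtColor(cv2.resize(im[140:290,140:290],None,fx=4,fy=4),cv2.COLOR_RGB2BGR))
    S=P.reshape(-1,3);S=S[~np.isnan(S[:,0])];s=tost(S)
    k=(np.abs(s[:,0])<.09)&(s[:,1]>.005)&(s[:,1]<.06)
    print("tray slope",np.polyfit(s[k,1],S[k,2],1),"med z",np.median(S[k,2]))
    k=(np.abs(s[:,0])<.04)&(s[:,1]>.13)&(s[:,1]<.15)&(S[:,2]>.07);print("handle z",np.percentile(S[k,2],[50,90]))
    k=(np.abs(s[:,0])<.04)&(s[:,1]>-.12)&(s[:,1]<-.05)&(S[:,2]>.067)&(S[:,2]<.085);print("tab y",s[k].mean(0),k.sum())
```

```text
False t 83.5 p [0.5579 0.2618 0.1613] st [0.0003 0.1026] F [0.2 0.7 0.6] gap 0.0301
grip t 83.8 p [0.5576 0.2645 0.1619] st [0.0003 0.1053] F [-0.3  5.6 -0.4] gap 0.0092
level True t 89.0 p [0.5539 0.2995 0.0792] st [0.0002 0.1405] F [-1.7 -0.7  3.6] gap 0.0093
open t 89.4 p [0.5535 0.3014 0.0795] st [1.000e-04 1.424e-01] F [ 0.7  0.2 -0. ] gap 0.0277
(0.073, 0.084, 0.113, 153.0)
(0.067, -0.071, 0.04, 137.0)
(-0.001, 0.084, 0.113, 144.0)
(-0.004, -0.067, 0.04, 77.0)
(-0.066, 0.084, 0.113, 156.0)
(-0.071, -0.071, 0.04, 129.0)
tray slope [-0.00262935  0.08944436] med z 0.08947905387954647
handle z [0.10622753 0.10989198]
tab y [ 0.00170961 -0.08510381] 104
```

View pics/end.png

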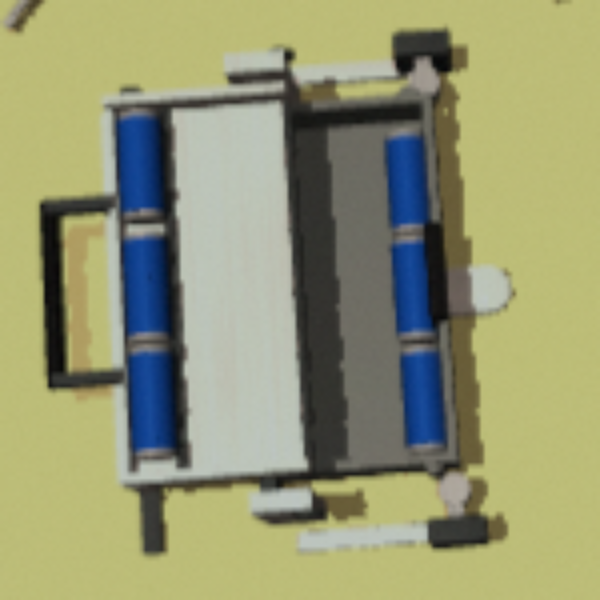

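The tray is level, the box is home with the three cells in it, and the rear row is in its groove. Handing in.

```bash
python3 -c "
from rig import *
print(finish_job())"
```

```text
the job is handed in; nothing more can be done
None
```

The job is done and handed in at about 92 s of the 210 s allowed; no verdict is reported. I slid the grey box home, laid the three loose cells in one row in the front bay, and tilted the tray. By about 0.65 rad only that row had rolled into the box. I then lowered the tray level again.

**Last checks from the top camera:**
- **Tray:** floor slope about −0.003 rad, so it is level.
- **Box:** the tab is at station y = −85.1 mm, which puts the box centre at −35 mm, with both rollers behind the ribs.
- **Cells:** three cells lie in the box against its −y wall, and the three rear cells are still in their groove.
- **Multimeter and tape:** I did not approach the tape. The cells were lifted from beside the multimeter, and both looked unmoved in the last full view, before the tilt. I did not measure either one.

**What disagreed:** the fingertips turned out to be about 29 mm higher than the described tool frame says. My first grip on the tab therefore closed on nothing. I measured the true height by touching the box floor (brief contact, about 5 N) and used that from then on. No knock to the box or slackened grip showed up.

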